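# Open the safety-capped jug of brush cleaner

### The arm

A 7-joint arm with a two-finger parallel gripper is mounted at the origin on the work surface. World frame = base frame: x ahead of the robot, y to its left, z up, the work surface at z = 0. Lengths are in m, angles in rad, forces in N, time in s.
With the tool pointing down it reaches from about 0.4 to 0.875 m from the base axis. Payload 19.3 kg.
Tool frame: the origin (TCP) lies midway between the tips of the shut fingers; the grasp point (between the pads) lies 19 mm behind it (bot.pinch_z is the distance from the TCP to the grasp point, in m); z points along the fingers, y is the line along which they close (so a half turn about z gives the same grasp; the last joint's range is limited). The gripper opens to 85 mm and grips with 20 to 120 N. Pads are 22 mm wide; open, the fingers measure 114 mm over their backs; the gripper's body (76 mm by 85 mm) begins 54 mm behind the grasp point. The pads swing forward as they close: fully open they stand 13 mm farther back than shut.
Start: joints at [1.134, 0.521, -0.036, 1.599, 0.021, 1.021, -0.113], TCP at [0.224, -0.583, 0.231] pointing down, gripper open.
Joint ranges: [-2.91, 2.91], [-0.3, 2.13], [-1.5, 1.42], [0.17, 2.43], [-1.26, 4.41], [0.16, 1.93], [-2.52, 2.52]. Speed limits (rad/s): [1.89, 1.89, 2.39, 2.39, 3.01, 3.01, 3.01].

### API

Orientations are given as [roll, pitch, yaw] about the fixed x, y, z axes, in that order (R = Rz(yaw) Ry(pitch) Rx(roll)).
In Python, from workcell import observe, viewer, bot gives the robot as it stands. The module is installed in compiled form; this text tells all that it offers.
- The arm moves only by the tool play_rows, never from a script. Its argument "motion" is a list of rows, each a list of 7 numbers: the shift along the tool's x, y, z in cm, then the turn, a rotation vector about the tool's x, y, z in rad, then the opening, from -1 (shut) to 1 (fully open), so that 0 is half open. A call has exactly 5 rows; each row is the pose to reach, as a shift and turn from the pose commanded when the call began, along the tool's axes at that moment; what a row does not reach only later rows make up. A row lasts 1/10 s, in which the tool goes at most 50 mm and 8.59 degrees, less where a joint would pass 70% of its speed; a pose out of reach is approached as far as the arm can. A call with a gripper value outside its range is refused whole. The fingers move at their own pace and stop on an object; "squeeze" is the grip in N (left out, the last holds). Time passes only in rows, so rows that repeat a pose let the fingers close, or fill a call up. It gives the time, the measured TCP pose, the force, the opening and the grip force at its end, in the units of the state.
- observe(): the state, without advancing time (a new reading comes with each control period).
- viewer.grab_frame(name): name is "scene" or "top"; returns (picture, depth): 400x640x3 uint8, red, green, blue; 400x640 float32, m along the optical axis (not along the pixel's ray), 0 where there is no reading.
- viewer.camera_info(name): a dict with "fx", "fy", "cx", "cy" (pixels), "R" (3x3) and "t" (3): a world point X has camera coordinates R X + t. Camera axes: x right, y down, z forward; pixel columns grow to the right and rows downward; lengths in m; the calibration is good to about 2 mm. A picture is of the moment at which its call begins. camera_info takes no time and is no camera call.
- bot.job_done(): hands the job in; it is judged then, once.
The state is a dict: "clock": time; "qpos": joint angles; "qd": joint speeds; "joint_efforts": joint torques, N m; "position": TCP position; "tool_rot": TCP orientation; "force": force on the tool from outside, world axes, zero at the start; "moment": the same for the moment, N m; "grip_width": finger opening in m; "finger_force": force on a finger pad.
Only numpy, scipy, OpenCV 4.12 (cv2) and the standard library are available. Lean on these libraries where they do the work, as an engineer would, in place of code of your own. Each camera call takes 0.05 s, during which the arm holds its last target. There are 200 camera calls.

### The job

Open the red-capped jug of brush cleaner for the class: push its child-proof cap down along the slanted neck, against the spring, until it bottoms, keep it down while you twist it anticlockwise until you feel it come up against its stop, and lift it off. Set the cap down gently, right way up, in the round white dish, leaving the jug standing as it is, neither dragged nor swung round, and everything else on the table undisturbed.

Things in the scene. Friction and masses are not known exactly. Their poses are not given: they have to be found in the camera images.
- cap_center (a point): Centre of the red safety cap (loose): ribbed, round, 59 mm across, 40 mm tall, about 60 g, closed on top, open below, shut on the neck of the red-labelled jug. The point lies on its axis, 20 mm below its top. Its z axis points out of the closed top: shut, it leans 25 deg from vertical towards the jug's -x, and its y axis is parallel to the jug's y axis.
- cap: The same red cap, origin on its axis at the skirt's lower edge. Pushed along its axis into the jug, a spring resists with 5 N at first, 11 N at full travel; the catch is cleared at 4.5 mm, it bottoms hard at 6.5 mm. Kept down, it turns easily anticlockwise (seen from outside, + about its z) to a solid stop, felt at 38 to 82 deg, unseen, different each time. It lifts off only in the last 10 deg before that stop.
- jug: The jug to be opened (loose, full, 2.5 to 3.5 kg): off-white, red label band, base 160 (x) by 120 mm (y), origin at the centre of its underside, z up. The neck stands square on a slanted shoulder at its front (-x), along (-0.423, 0, 0.906) in this frame. Shut, the cap's centre is at (-59, 0, 196) mm, its skirt ends 18 mm above the shoulder. A carrying loop behind is 202 mm high.
- jug_mouth (a point): Centre of the rim of the red jug's neck, inside the cap while it is shut, at (-63, 0, 204.5) mm in the jug's frame; it has the jug's axes (z up, not along the neck). The cap's centre is 9.5 mm below it along the neck when shut and 16 mm below it when pressed fully down.
- jug_loop (a point): Top of the red jug's carrying loop, at (50, 0, 187) mm in the jug's frame: it shows if the jug, which stands loose, is swung round by twisting on against the cap's stop (0.4 to 0.7 N m swings it; before the stop the cap turns with under 0.15 N m).
- dish: Round white dish (loose, 280 g), 144 mm across the rim and 12 mm high; flat inner floor 120 mm across, 5 mm above its underside. Origin at the centre of its underside. The cap's centre is 25 mm above the origin when it stands in the dish.
- blue_jug: A second jug of the same make and size with a blue cap and label, to be left alone. Origin at the centre of its underside, same axes as the red one.
- cup: Blue plastic cup, 94 mm across the rim, 121 mm tall; origin at the centre of its underside. Leave alone.
- bead_jar: Clear jar of dark blue beads, 54 mm across, 105 mm tall; origin at the centre of its underside. Leave alone.
- brush_jar: Amber glass jar with paint brushes, 54 mm across, 95 mm tall (brushes to 145 mm), standing between the two jugs; origin at the centre of its underside. Leave alone.
- shell_tub: Open plastic tub of shells, 130 by 170 by 60 mm; origin at the centre of its underside. Leave alone.
- medallion: Round clay medallion set with beads, 104 mm across, 11 mm thick; origin at the centre of its underside. Leave alone.
- pine_cone: Pine cone, 85 mm across, 72 mm tall; origin at the centre of its underside. Leave alone.
Not all that is in view belongs to the job. What is meant by the cap is not green, and is the smaller of those in its own colour.

How it is judged:
On the way, in this order (a step that is already met when the one before it is completed fails the run):
1. the red cap is pushed down along the neck, at least 4 mm, past its catch (z of jug_mouth in the frame of cap_center above 0.0135 m and distance between jug_mouth and cap_center below 0.03 m), for 0.1 s.
2. the cap is lifted clear of the mouth (its centre at least 60 mm away) (distance between jug_mouth and cap_center above 0.06 m), for 0.2 s.
At the end, for the whole second after the job is handed in: The red cap stands right way up (within 7 deg) on the floor of the white dish, its centre within 35 mm of the dish's, released and at rest; the dish is on the table within 50 mm of where it was; the red jug stands upright within 18 mm of where it stood (both its base and its carrying loop) (horizontal distance between cap_center and dish below 0.035 m and z of cap_center in the frame of dish between 0.021 and 0.029 m and angle between cap_center's own z axis and vertical below 0.12 rad and distance of each of jug, jug_loop from where it was at the start of the episode below 0.018 m and angle between jug's own z axis and vertical below 0.05 rad and height (world z) of dish below 0.005 m and distance of dish from where it was at the start of the episode below 0.05 m and linear speed of cap below 0.02 m/s); the robot touches nothing.
It fails at once if the red jug is tipped more than 15 deg, or its base or carrying loop is dragged, swung round or lifted more than 18 mm from its place (angle between jug's own z axis and vertical above 0.26 rad or distance of any of jug, jug_loop from where it was at the start of the episode above 0.018 m).
It fails at once if the cap is dropped or thrown (moving faster than 0.6 m/s with no finger on it) (linear speed of cap above 0.6 m/s and contact force between the fingers and cap below 0.05 N).
It fails at once if a bystander (blue jug, cup, bead jar, brush jar, shell tub, medallion or pine cone) is moved more than 30 mm (distance of any of blue_jug, cup, bead_jar, brush_jar, shell_tub, medallion, pine_cone from where it was at the start of the episode above 0.03 m).
It also fails if it takes over 54 s, if anything falls off the work surface, if the arm or the gripper's body presses on something with over 40 N, if the wrist force passes 120 N, or if a joint passes its speed limit or range.

## Working session

There is one attempt and no reset: what is moved stays moved. The work goes in short steps, Python scripts to look and compute and a tool call to move; the robot and the scene stay as the last step left them, time stands still between calls to the robot, and variables do not carry over. Pictures are saved under pics/ and viewed, at most 10 in all, crops included, and the job is handed in when it is done.

Besides the shell and the picture viewer there is one more tool, called as name(argument=value, ...), one argument or row to a line, values as JSON. play_rows: Moves the arm, as the interface text tells. Its arguments: {"type":"object","properties":{"motion":{"type":"array"},"squeeze":{"type":"number"}},"required":["motion"]}

```bash
mkdir -p pics; ls; python3 - <<'E'
from workcell import observe, viewer, bot
import cv2,numpy as np
s=observe(); print(s, bot.pinch_z)
for n in("scene","top"):
    p,d=viewer.grab_frame(n); cv2.imwrite(f"pics/{n}0.png",p[:,:,::-1]); np.savez(f"pics/{n}0.npz",p=p,d=d); c=viewer.camera_info(n); print(n,c)
E
```

```text
pics
{'clock': 0.0, 'qpos': array([ 1.13379976,  0.52197497, -0.03633678,  1.59998892,  0.02119913,
        1.02108494, -0.11282402]), 'qd': array([-0.00087198, -0.00013573, -0.00160937,  0.00129879,  0.00097151,
        0.00068812,  0.0001607 ]), 'joint_efforts': array([-1.44343707e-03, -9.27123213e+01,  1.97966024e+00, -3.69939923e+01,
        1.78871560e-02,  8.29921832e-03,  9.06406444e-05]), 'position': array([ 0.22399837, -0.58313557,  0.23075678]), 'tool_rot': array([-3.14052371e+00,  7.02681889e-05,  3.66769943e-01]), 'force': array([ 0.60878092, -0.25637112,  0.03461479]), 'moment': array([ 0.02469436, -0.00395212,  0.01641666]), 'finger_force': 0.0, 'grip_width': 0.08568139960060664} 0.0187
scene {'fx': 397.33640690911466, 'fy': 397.33640690911466, 'cx': 328.43296674316605, 'cy': 197.24470552502402, 'R': array([[ 0.18668768,  0.98239536,  0.00685988],
       [ 0.67974388, -0.1241262 , -0.72286994],
       [-0.70929259,  0.13961388, -0.69095007]]), 't': array([-0.13248656, -0.29538708,  1.53088255])}
top {'fx': 461.351617622559, 'fy': 461.351617622559, 'cx': 317.54900607918955, 'cy': 202.2499697879477, 'R': array([[-0.02462465, -0.99963301, -0.01129054],
       [-0.99596697,  0.02550589, -0.08601885],
       [ 0.08627526,  0.00912682, -0.99622953]]), 't': array([0.03623276, 0.59610877, 1.42007688])}
```

View pics/scene0.png

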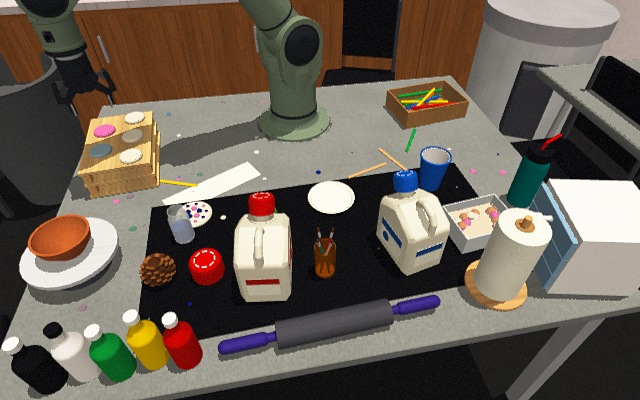

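View pics/top0.png

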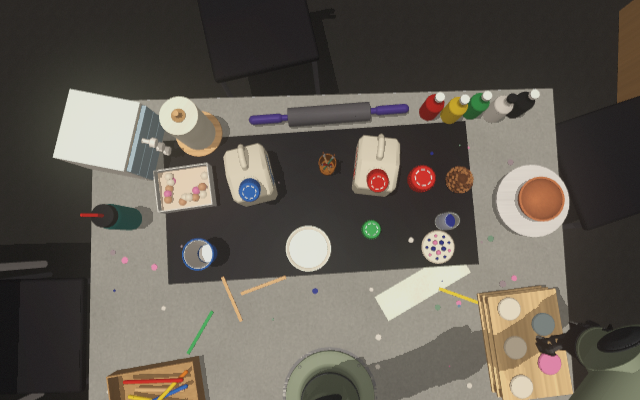

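The red cap is at top (377,181) and scene (262,203). The bigger red lid at top (423,178) is a decoy. The loop is at top (381,147) and the dish at (308,248). Next I'll measure these in 3D.

```bash
cat > h.py <<'E'
import numpy as np,cv2
from workcell import observe,viewer,bot
from scipy.spatial.transform import Rotation as Ro
def cloud(n,d):
    c=viewer.camera_info(n); v,u=np.mgrid[:400,:640]
    X=np.stack([(u-c['cx'])/c['fx']*d,(v-c['cy'])/c['fy']*d,d],-1)
    return (X-c['t'])@c['R']
def proj(n,X):
    c=viewer.camera_info(n); x=np.asarray(X)@c['R'].T+c['t']
    return np.stack([c['fx']*x[...,0]/x[...,2]+c['cx'],c['fy']*x[...,1]/x[...,2]+c['cy']],-1)
E
python3 - <<'E'
from h import *
np.set_printoptions(precision=4,suppress=True)
out=[]
for n,box in(("scene",(180,225,240,285)),("top",(160,200,360,395))):
    f=np.load(f"pics/{n}0.npz"); p=f['p'].astype(int); X=cloud(n,f['d'])
    m=np.zeros((400,640),bool); m[box[0]:box[1],box[2]:box[3]]=1
    red=m&(p[...,0]>110)&(p[...,1]<70)&(p[...,2]<70)&(X[...,2]>.15)
    P=X[red]; print(n,red.sum(),P.min(0),P.max(0),P.mean(0))
    if n=="top":
        # RANSAC-free plane: top-disc
        Q=P
        for _ in range(8):
            c=Q.mean(0); nn=np.linalg.svd(Q-c)[2][2]; nn*=np.sign(nn[2])
            Q=P[np.abs((P-c)@nn)<.0025]
        print("plane",len(Q),c,nn,np.degrees(np.arccos(nn[2])),Q.min(0),Q.max(0))
    # loop & jug body
    np.savez(f"pics/{n}red.npz",P=P)
f=np.load("pics/top0.npz"); X=cloud("top",f['d']); p=f['p'].astype(int)
sub=X[130:200,345:405]; 
L=sub[(sub[...,2]>.17)&(sub[...,0]>.70)]; 
L=sub[sub[...,2]>.15]; print("jug high pts",L.min(0),L.max(0))
J=sub[(sub[...,2]>.06)&(sub[...,2]<.3)]; 
print("rect",cv2.minAreaRect(J[:,:2].astype(np.float32)))
for v in range(130,200,5):
    print(v,[f"{X[v,u,0]:.3f},{X[v,u,1]:.3f},{X[v,u,2]:.3f}" for u in (365,373,377,381,385)])
# dish
b=X[220:275,280:336]; w=(p[220:275,280:336].min(-1)>150)&(b[...,2]<.03)
D=b[w]; print("dish",D.min(0),D.max(0),cv2.minEnclosingCircle(D[:,:2].astype(np.float32)),np.median(D[:,2]))
E
python3 -c "
import cv2;a=cv2.imread('pics/scene0.png')[180:310,220:350];b=cv2.imread('pics/top0.png')[120:220,330:430]
import numpy as np
cv2.imwrite('pics/crop0.png',np.hstack([cv2.resize(a,(400,400),interpolation=2),cv2.resize(b,(400,400),interpolation=2)]))"
```

```text
scene 511 [ 0.6063 -0.1759  0.1834] [ 1.3114 -0.1158  0.8451] [ 0.6559 -0.1455  0.2104]
top 322 [ 0.6077 -0.1747  0.1857] [ 0.6706 -0.1172  0.2288] [ 0.6379 -0.1446  0.2129]
plane 131 [ 0.6325 -0.1437  0.2135] [-0.2299  0.0454  0.9722] 13.549631041825355 [ 0.6077 -0.1716  0.2063] [ 0.6592 -0.1172  0.2214]
jug high pts [ 0.4721 -0.2183  0.15  ] [0.7758 0.0081 1.4664]
rect ((0.6915441155433655, -0.15386787056922913), (0.12164636701345444, 0.17292742431163788), 82.18087768554688)
130 ['0.830,-0.138,-0.002', '0.829,-0.163,0.000', '0.828,-0.176,0.001', '0.828,-0.189,0.000', '0.828,-0.202,-0.003']
135 ['0.813,-0.137,-0.000', '0.812,-0.163,0.000', '0.812,-0.176,0.000', '0.770,-0.164,0.180', '0.811,-0.201,-0.000']
140 ['0.763,-0.122,0.150', '0.763,-0.145,0.149', '0.764,-0.157,0.144', '0.752,-0.162,0.197', '0.763,-0.180,0.145']
145 ['0.748,-0.121,0.154', '0.747,-0.144,0.154', '0.746,-0.155,0.157', '0.737,-0.160,0.202', '0.747,-0.179,0.151']
150 ['0.731,-0.119,0.165', '0.731,-0.142,0.163', '0.724,-0.150,0.195', '0.723,-0.160,0.199', '0.730,-0.177,0.160']
155 ['0.716,-0.118,0.168', '0.716,-0.14
[... 436 characters left out ...]
117,0.163', '0.650,-0.133,0.222', '0.650,-0.144,0.221', '0.649,-0.154,0.224', '0.650,-0.166,0.220']
180 ['0.646,-0.117,0.153', '0.638,-0.133,0.214', '0.637,-0.144,0.216', '0.637,-0.155,0.218', '0.636,-0.165,0.219']
185 ['0.633,-0.117,0.148', '0.623,-0.132,0.219', '0.624,-0.145,0.208', '0.623,-0.155,0.214', '0.623,-0.166,0.213']
190 ['0.621,-0.120,0.118', '0.611,-0.134,0.204', '0.611,-0.145,0.202', '0.611,-0.155,0.206', '0.617,-0.175,0.141']
195 ['0.618,-0.130,0.005', '0.616,-0.154,0.015', '0.615,-0.166,0.022', '0.613,-0.176,0.041', '0.612,-0.187,0.053']
dish [ 0.383  -0.0144 -0.0082] [0.5242 0.1245 0.0184] ((0.45446908473968506, 0.05566158518195152), 0.07163144648075104) 0.005084368753813642
```

View pics/crop0.png

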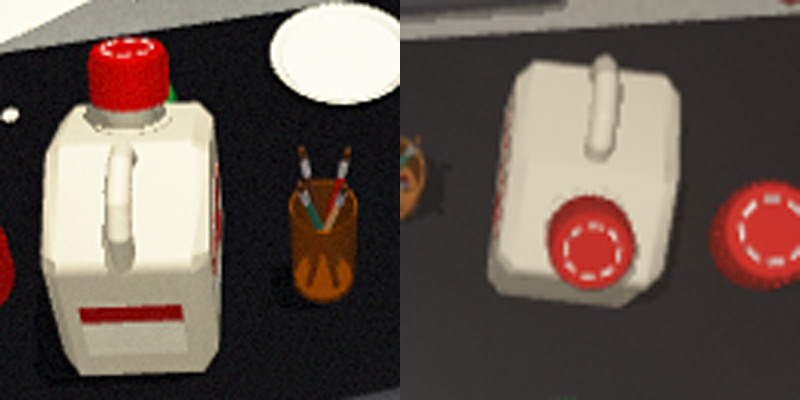

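The dashed top ring and the loop agree on a jug yaw of about -8°. I'll refine the cap's x and y by silhouette fit, then write a move helper.

```bash
cat >> h.py <<'E'
def axis(psi): return np.array([-.4226*np.cos(psi),-.4226*np.sin(psi),.9063])
def cap_pts(c,ax):
    a=np.linspace(0,2*np.pi,60); e1=np.cross(ax,[0,1,0]); e1/=np.linalg.norm(e1); e2=np.cross(ax,e1)
    r=.0295*(np.cos(a)[:,None]*e1+np.sin(a)[:,None]*e2)
    return np.vstack([c+ax*.02+r,c-ax*.02+r])
def delta(p,R):
    s=observe(); R0=Ro.from_euler('xyz',s['tool_rot']); d=R0.inv().apply(np.asarray(p)-s['position'])*100
    rv=(R0.inv()*R).as_rotvec(); return np.round(np.r_[d,rv],3)
E
python3 - <<'E'
from h import *
from scipy.optimize import minimize
psi=np.radians(-8); ax=axis(psi)
S=8
M={}
for n,(a,b,c,d) in(("scene",(185,235,235,290)),("top",(160,205,355,402))):
    p=np.load(f"pics/{n}0.npz")['p']; q=cv2.resize(p[a:b,c:d],None,fx=S,fy=S,interpolation=cv2.INTER_CUBIC).astype(int)
    M[n]=((q[...,0]-q[...,1]>60),c,a)
def err(v,names):
    t=0
    for n in names:
        m,u0,v0=M[n]; P=proj(n,cap_pts(np.array([v[0],v[1],.196]),ax))-[u0,v0]
        h=cv2.convexHull(((P+.5)*S*16).astype(np.int32)); k=np.zeros(m.shape,np.uint8); cv2.fillConvexPoly(k,h,1,shift=4)
        t+=(m!=k.astype(bool)).sum()/m.sum()
    return t
for names in(["scene"],["top"],["scene","top"]):
    r=minimize(err,[.645,-.146],args=(names,),method="Nelder-Mead",options=dict(initial_simplex=[[.645,-.146],[.655,-.146],[.645,-.136]]))
    print(names,r.x,r.fun)
c=np.r_[r.x,.196]
jo=c-Ro.from_euler('z',psi).apply([-.059,0,.196]); print("jug",jo,"loop pred",jo+Ro.from_euler('z',psi).apply([.05,0,.187]))
R=Ro.from_euler('xyz',[0,0,psi])*Ro.from_euler('y',-np.radians(25))*Ro.from_euler('x',np.pi)
print(R.apply([0,0,1]),ax,R.as_euler('xyz'))
pre=c+ax*.09; print("pre",pre)
print("d up", delta(observe()['position']+[0,0,.07],Ro.from_euler('xyz',observe()['tool_rot'])))
print("d pre",delta(pre,R))
E
```

```text
['scene'] [ 0.63753028 -0.14639175] 0.05244328807220099
['top'] [ 0.64035486 -0.14658926] 0.14133203930607788
['scene', 'top'] [ 0.6382213  -0.14655028] 0.20562166015554623
jug [ 6.96647116e-01 -1.54761494e-01  2.77555756e-17] loop pred [ 0.74616052 -0.16172015  0.187     ]
[ 0.41850537 -0.05881709 -0.90630779] [-0.41848729  0.05881455  0.9063    ] [ 3.14159265 -0.43633231 -0.13962634]
pre [ 0.60055744 -0.14125697  0.277567  ]
d up [-0.    -0.007 -7.     0.     0.     0.   ]
d pre [ 50.997 -27.751  -4.651  -0.111   0.427   0.498]
```

play_rows(
  motion=[
    [0,0,-5,0,0,0,1],
    [3,-1.6,-7,0,0,0,1],
    [7,-3.8,-8,0,0.05,0.05,1],
    [11,-6,-8,0,0.1,0.1,1],
    [15,-8.2,-8,0,0.15,0.15,1],
  ],
  squeeze=60,
)

```text
clock: 0.6
position: [0.3357, -0.4516, 0.3115]
tool_rot: [-3.13, -0.151, 0.213]
force: [0.6, -0.8, -1.1]
grip_width: 0.0854
finger_force: 0.0
```

```bash
cat > g.py <<'E'
from h import *
import sys
np.set_printoptions(precision=4,suppress=True)
psi=np.radians(-8); ax=axis(psi); c=np.array([.6385,-.1465,.196])
R=Ro.from_euler('z',psi)*Ro.from_euler('y',-np.radians(25))*Ro.from_euler('x',np.pi)
s=observe(); print(s['clock'],s['position'],s['qpos'],s['force'],s['moment'])
print(delta(c+ax*float(sys.argv[1]),R))
E
python3 g.py .09
```

```text
0.6 [ 0.3357 -0.4516  0.3115] [ 0.9814  0.3241 -0.0952  1.7055 -0.1265  1.0592 -0.4055] [ 0.5583 -0.8276 -1.0753] [-0.0735  0.1309  0.0305]
[ 31.598 -24.624   8.541  -0.114   0.284   0.337]
```

play_rows(
  motion=[
    [4,-3.1,0,0,0.05,0.06,1],
    [8,-6.2,1,-0.02,0.1,0.1,1],
    [12,-9.3,2,-0.05,0.15,0.15,1],
    [16,-12.4,3.5,-0.07,0.19,0.2,1],
    [20,-15.5,5,-0.09,0.22,0.24,1],
  ],
)

```text
clock: 1.1
position: [0.4962, -0.2628, 0.2949]
tool_rot: [3.127, -0.373, -0.035]
force: [1.1, -2.0, -0.9]
grip_width: 0.0851
finger_force: 0.0
```

```bash
python3 g.py .09
```

```text
1.1 [ 0.4962 -0.2628  0.2949] [ 0.6276  0.2047 -0.1929  1.9697 -0.1598  0.6272 -1.0496] [ 1.098  -1.9948 -0.8931] [-0.0709  0.3195 -0.0611]
[  8.713 -12.591   5.085  -0.027   0.062   0.097]
```

play_rows(
  motion=[
    [3,-4,1.5,-0.01,0.02,0.03,1],
    [6,-8,3.2,-0.02,0.04,0.06,1],
    [8.7,-12.6,5.1,-0.027,0.062,0.097,1],
    [8.7,-12.6,5.1,-0.027,0.062,0.097,1],
    [8.7,-12.6,5.1,-0.027,0.062,0.097,1],
  ],
)

```text
clock: 1.6
position: [0.6006, -0.1393, 0.2763]
tool_rot: [3.141, -0.433, -0.132]
force: [-0.3, -1.3, -0.2]
grip_width: 0.0854
finger_force: 0.0
```

```bash
python3 g.py .03; python3 - <<'E'
from h import *
ims=[]
for n,(a,b,c,d) in(("scene",(130,255,190,330)),("top",(140,240,320,432))):
    p,D=viewer.grab_frame(n); np.savez(f"pics/{n}1.npz",p=p,d=D); ims.append(cv2.resize(p[a:b,c:d,::-1],(400,357),interpolation=2))
cv2.imwrite("pics/look1.png",np.hstack(ims))
E
```

```text
1.6 [ 0.6006 -0.1393  0.2763] [ 0.2375  0.2755 -0.1295  1.9485  0.0868  0.4885 -1.6504] [-0.2797 -1.3391 -0.2406] [ 0.0791  0.457  -0.0162]
[ 0.12   0.203  5.905 -0.002  0.004  0.007]
```

View pics/look1.png

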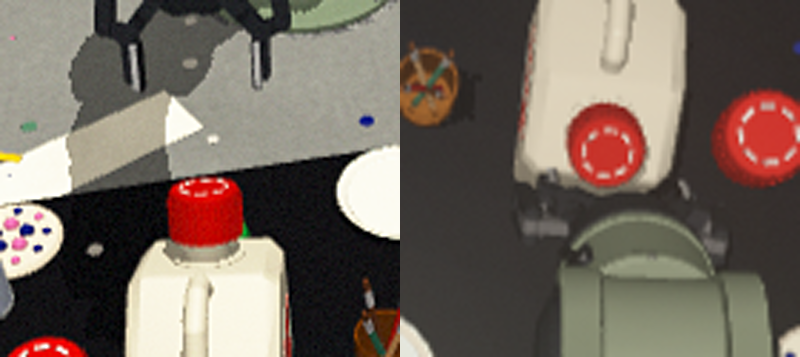

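The gripper sits 90 mm up-axis from the cap and is lined up: finger tips at scene (237,160) and (281,160), cap below at (262,205). I'll descend over it.

play_rows(
  motion=[
    [0.1,0.1,2.5,0,0,0,1],
    [0.1,0.2,5,0,0,0,1],
    [0.1,0.2,7.5,0,0,0,1],
    [0.1,0.2,9.5,0,0,0,1],
    [0.1,0.2,10.6,0,0,0,1],
  ],
)

```text
clock: 2.2
position: [0.6439, -0.1526, 0.18]
tool_rot: [3.14, -0.432, -0.139]
force: [-0.6, 0.0, 0.3]
grip_width: 0.0855
finger_force: 0.0
```

```bash
python3 g.py -.017;python3 - <<'E'
from h import *
ims=[]
for n,(a,b,c,d) in(("scene",(140,265,190,330)),("top",(140,240,320,432))):
    p,D=viewer.grab_frame(n); ims.append(cv2.resize(p[a:b,c:d,::-1],(400,357),interpolation=2))
cv2.imwrite("pics/look2.png",np.hstack(ims))
E
```

```text
2.2 [ 0.6439 -0.1526  0.18  ] [ 0.2079  0.4741 -0.0857  1.9363  0.1344  0.3027 -1.6894] [-0.5786  0.0164  0.3097] [0.094  0.3992 0.0148]
[ 0.119 -0.524 -0.014  0.001  0.004  0.001]
```

View pics/look2.png

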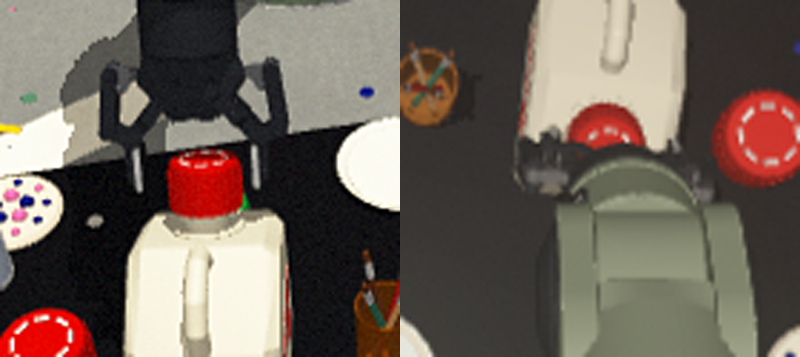

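The fingers straddle the cap about 5 mm off in y, so I'll correct that and close.

play_rows(
  motion=[
    [0.1,-0.5,0,0,0,0,1],
    [0.1,-0.5,0,0,0,0,0.5],
    [0.1,-0.5,0,0,0,0,0],
    [0.1,-0.5,0,0,0,0,-0.2],
    [0.1,-0.5,0,0,0,0,-0.2],
  ],
)

```text
clock: 2.8
position: [0.6464, -0.1461, 0.1827]
tool_rot: [3.14, -0.435, -0.137]
force: [-2.3, -0.2, 6.3]
grip_width: 0.0572
finger_force: 63.3
```

play_rows(
  motion=[
    [0,0,0,0,0,0,-0.2],
    [0,0,0,0,0,0,-0.2],
    [0,0,0,0,0,0,-0.2],
    [0,0,0,0,0,0,-0.2],
    [0,0,0,0,0,0,-0.2],
  ],
)

```text
clock: 3.3
position: [0.6464, -0.1461, 0.1826]
tool_rot: [3.14, -0.435, -0.137]
force: [-3.4, -2.0, 6.7]
grip_width: 0.057
finger_force: 63.4
```

```bash
python3 g.py -.017
```

```text
3.3 [ 0.6464 -0.1461  0.1826] [ 0.1907  0.4707 -0.0791  1.9347  0.1365  0.3048 -1.7011] [-3.3663 -1.9929  6.6781] [-0.3494  0.408  -0.1799]
[-0.135  0.147  0.156  0.     0.001  0.002]
```

play_rows(
  motion=[
    [0,0,0.15,0,0,0,-0.2],
    [0,0,0.3,0,0,0,-0.2],
    [0,0,0.45,0,0,0,-0.2],
    [0,0,0.6,0,0,0,-0.2],
    [0,0,0.6,0,0,0,-0.2],
  ],
)

```text
clock: 3.8
position: [0.6488, -0.1465, 0.1774]
tool_rot: [3.14, -0.435, -0.137]
force: [-7.3, -1.2, 11.9]
grip_width: 0.0567
finger_force: 63.9
```

```bash
python3 g.py -.0235
```

```text
3.8 [ 0.6488 -0.1465  0.1774] [ 0.1884  0.4817 -0.0763  1.9326  0.1383  0.2957 -1.7029] [-7.2802 -1.204  11.9058] [-0.201   0.8021 -0.1372]
[-0.138  0.144  0.232  0.     0.001  0.002]
```

play_rows(
  motion=[
    [0,0,0.04,0,0,0,-0.2],
    [0,0,0.08,0,0,0,-0.2],
    [0,0,0.12,0,0,0,-0.2],
    [0,0,0.15,0,0,0,-0.2],
    [0,0,0.15,0,0,0,-0.2],
  ],
)

```text
clock: 4.3
position: [0.6489, -0.1465, 0.1773]
tool_rot: [3.14, -0.435, -0.137]
force: [-29.4, 4.6, 42.4]
grip_width: 0.0567
finger_force: 68.2
```

```bash
python3 g.py -.0235
```

```text
4.3 [ 0.6489 -0.1465  0.1773] [ 0.1879  0.4819 -0.0758  1.9327  0.1385  0.2951 -1.7034] [-29.4449   4.6079  42.3609] [ 0.3662  2.631  -0.0324]
[-0.142  0.146  0.218  0.     0.001  0.002]
```

It bottomed hard at about 51 N. I'll ease to a moderate hold with a slight lateral correction, then start twisting (negative about tool z).

play_rows(
  motion=[
    [-0.02,0,-0.04,0,0,0,-0.2],
    [-0.04,0,-0.08,0,0,0,-0.2],
    [-0.04,0,-0.11,0,0,-0.05,-0.2],
    [-0.04,0,-0.11,0,0,-0.1,-0.2],
    [-0.04,0,-0.11,0,0,-0.15,-0.2],
  ],
)

```text
clock: 4.8
position: [0.6488, -0.1462, 0.1773]
tool_rot: [3.07, -0.43, 0.03]
force: [-11.2, 2.6, 19.7]
grip_width: 0.0569
finger_force: 65.0
```

```bash
cat > t.py <<'E'
from h import *
np.set_printoptions(precision=3,suppress=True)
s=observe(); R=Ro.from_euler('xyz',s['tool_rot']); R0=Ro.from_euler('xyz',[3.14,-.435,-.137])
p0=np.array([.6489,-.1465,.1773])
print(s['clock'],"dp_tool mm",R.inv().apply(s['position']-p0)*1000,"turn deg",np.degrees((R0.inv()*R).as_rotvec()),"F_tool",R.inv().apply(s['force']),"M_tool",R.inv().apply(s['moment']),s['qpos'],s['grip_width'])
E
python3 t.py
```

```text
4.8 dp_tool mm [-0.116 -0.286 -0.084] turn deg [ 0.024  0.044 -8.714] F_tool [ -1.881  -1.37  -22.722] M_tool [ 0.099 -0.947  0.131] [ 0.215  0.482 -0.112  1.932  0.195  0.299 -1.603] 0.05693201882142636
```

play_rows(
  motion=[
    [0,0,0,0,0,-0.07,-0.2],
    [0,0,0,0,0,-0.14,-0.2],
    [0,0,0,0,0,-0.21,-0.2],
    [0,0,0,0,0,-0.28,-0.2],
    [0,0,0,0,0,-0.35,-0.2],
  ],
)

```text
clock: 5.3
position: [0.6488, -0.146, 0.1773]
tool_rot: [2.92, -0.378, 0.409]
force: [-11.3, 2.8, 19.2]
grip_width: 0.0571
finger_force: 65.0
```

```bash
python3 t.py
```

```text
5.3 dp_tool mm [ 0.132 -0.484 -0.096] turn deg [  0.023   0.056 -28.828] F_tool [ -1.533  -2.191 -22.296] M_tool [ 0.617 -0.811  0.123] [ 0.277  0.486 -0.195  1.929  0.322  0.312 -1.366] 0.05708187692726888
```

Clean. From here I'll take about 8° per call and watch Mz.

play_rows(
  motion=[
    [0,0,0,0,0,-0.04,-0.2],
    [0,0,0,0,0,-0.08,-0.2],
    [0,0,0,0,0,-0.12,-0.2],
    [0,0,0,0,0,-0.16,-0.2],
    [0,0,0,0,0,-0.16,-0.2],
  ],
)

```text
clock: 5.8
position: [0.6489, -0.146, 0.1774]
tool_rot: [2.862, -0.339, 0.573]
force: [-12.0, 2.3, 19.1]
grip_width: 0.0573
finger_force: 65.0
```

```bash
python3 t.py
```

```text
5.8 dp_tool mm [ 0.247 -0.445 -0.1  ] turn deg [  0.018   0.062 -37.931] F_tool [ -1.987  -2.349 -22.514] M_tool [ 0.632 -0.682 -0.11 ] [ 0.306  0.488 -0.234  1.927  0.377  0.32  -1.257] 0.05727798659440809
```

play_rows(
  motion=[
    [0,0,0,0,0,-0.03,-0.2],
    [0,0,0,0,0,-0.06,-0.2],
    [0,0,0,0,0,-0.09,-0.2],
    [0,0,0,0,0,-0.12,-0.2],
    [0,0,0,0,0,-0.15,-0.2],
  ],
)

```text
clock: 6.3
position: [0.6489, -0.1459, 0.1774]
tool_rot: [2.815, -0.294, 0.723]
force: [-10.5, 2.8, 19.3]
grip_width: 0.0569
finger_force: 65.1
```

```bash
python3 t.py
```

```text
6.3 dp_tool mm [ 0.334 -0.438 -0.098] turn deg [  0.011   0.061 -46.501] F_tool [ -0.198  -2.095 -22.07 ] M_tool [ 0.743 -0.492  0.213] [ 0.333  0.491 -0.27   1.926  0.427  0.328 -1.152] 0.0568869233382682
```

play_rows(
  motion=[
    [0,0,0,0,0,-0.02,-0.2],
    [0,0,0,0,0,-0.04,-0.2],
    [0,0,0,0,0,-0.06,-0.2],
    [0,0,0,0,0,-0.08,-0.2],
    [0,0,0,0,0,-0.1,-0.2],
  ],
)

```text
clock: 6.8
position: [0.6489, -0.1459, 0.1773]
tool_rot: [2.788, -0.261, 0.821]
force: [-11.2, 3.2, 19.0]
grip_width: 0.0572
finger_force: 65.0
```

```bash
python3 t.py
```

```text
6.8 dp_tool mm [ 0.395 -0.429 -0.079] turn deg [  0.01    0.062 -52.209] F_tool [ -0.189  -2.891 -22.092] M_tool [ 0.867 -0.402  0.197] [ 0.352  0.493 -0.295  1.925  0.46   0.334 -1.081] 0.05718397611352785
```

play_rows(
  motion=[
    [0,0,0,0,0,-0.02,-0.2],
    [0,0,0,0,0,-0.04,-0.2],
    [0,0,0,0,0,-0.06,-0.2],
    [0,0,0,0,0,-0.08,-0.2],
    [0,0,0,0,0,-0.1,-0.2],
  ],
)

```text
clock: 7.3
position: [0.6489, -0.1459, 0.1774]
tool_rot: [2.765, -0.225, 0.917]
force: [-10.1, 3.1, 19.3]
grip_width: 0.0568
finger_force: 65.0
```

```bash
python3 t.py
```

```text
7.3 dp_tool mm [ 0.451 -0.366 -0.101] turn deg [  0.003   0.064 -57.939] F_tool [  0.733  -1.945 -21.874] M_tool [ 0.844 -0.345  0.21 ] [ 0.37   0.496 -0.32   1.924  0.492  0.34  -1.009] 0.05684212030158217
```

play_rows(
  motion=[
    [0,0,0,0,0,-0.02,-0.2],
    [0,0,0,0,0,-0.04,-0.2],
    [0,0,0,0,0,-0.06,-0.2],
    [0,0,0,0,0,-0.08,-0.2],
    [0,0,0,0,0,-0.1,-0.2],
  ],
)

```text
clock: 7.8
position: [0.6485, -0.1459, 0.1771]
tool_rot: [2.747, -0.188, 1.01]
force: [-12.5, 2.1, 19.8]
grip_width: 0.0571
finger_force: 65.1
```

```bash
python3 t.py
```

```text
7.8 dp_tool mm [ 0.23  -0.717 -0.075] turn deg [  0.025   0.016 -63.59 ] F_tool [ -1.056  -2.976 -23.239] M_tool [ 1.239 -0.561  1.465] [ 0.388  0.498 -0.345  1.923  0.523  0.347 -0.937] 0.057075956978308535
```

Mz jumped to 1.46: that's the stop. I'll relieve the torque by about 1.5° and then lift along the axis.

play_rows(
  motion=[
    [0,0,0,0,0,0.015,-0.2],
    [0,0,0,0,0,0.025,-0.2],
    [0,0,-0.05,0,0,0.025,-0.2],
    [0,0,-0.1,0,0,0.025,-0.2],
    [0,0,-0.15,0,0,0.025,-0.2],
  ],
)

```text
clock: 8.3
position: [0.6481, -0.1459, 0.1777]
tool_rot: [2.752, -0.197, 0.987]
force: [0.4, -0.2, 2.5]
grip_width: 0.057
finger_force: 63.3
```

```bash
python3 t.py
```

```text
8.3 dp_tool mm [ 0.127 -0.762 -0.758] turn deg [  0.048   0.012 -62.177] F_tool [ 0.572  1.371 -2.089] M_tool [0.245 0.023 0.32 ] [ 0.386  0.496 -0.34   1.924  0.514  0.347 -0.954] 0.05699007493495392
```

play_rows(
  motion=[
    [0,0,-0.2,0,0,0,-0.2],
    [0,0,-0.5,0,0,0,-0.2],
    [0,0,-0.9,0,0,0,-0.2],
    [0,0,-1.4,0,0,0,-0.2],
    [0,0,-2,0,0,0,-0.2],
  ],
)

```text
clock: 8.8
position: [0.6391, -0.1447, 0.1954]
tool_rot: [2.753, -0.196, 0.987]
force: [-0.2, 0.1, -0.9]
grip_width: 0.0567
finger_force: 64.9
```

```bash
python3 t.py
```

```text
8.8 dp_tool mm [ -0.294  -1.475 -20.592] turn deg [  0.099  -0.07  -62.193] F_tool [-0.186 -0.595  0.706] M_tool [ 0.474 -0.241 -0.026] [ 0.414  0.461 -0.374  1.93   0.487  0.379 -0.928] 0.056730947625972604
```

It's coming off freely. I'll keep lifting, then take one look.

play_rows(
  motion=[
    [0,0,-1.5,0,0,0,-0.2],
    [0,0,-3,0,0,0,-0.2],
    [0,0,-4.5,0,0,0,-0.2],
    [0,0,-6,0,0,0,-0.2],
    [0,0,-7,0,0,0,-0.2],
  ],
)

```text
clock: 9.3
position: [0.61, -0.1409, 0.2607]
tool_rot: [2.751, -0.197, 0.987]
force: [-0.7, 0.7, -1.5]
grip_width: 0.0567
finger_force: 64.9
```

```bash
python3 t.py;python3 - <<'E'
from h import *
ims=[]
for n,(a,b,c,d) in(("scene",(110,310,200,424)),("top",(120,290,250,440))):
    p,D=viewer.grab_frame(n); ims.append(cv2.resize(p[a:b,c:d,::-1],(400,357),interpolation=2))
cv2.imwrite("pics/look3.png",np.hstack(ims))
# plan: upright above dish
s=observe(); R=Ro.from_euler('xyz',s['tool_rot']); x=R.apply([1,0,0]); yaw=np.arctan2(x[1],x[0]); print("yaw",yaw)
Rt=Ro.from_euler('xyz',[np.pi,0,yaw]); 
print(delta([.4545,.0555,.16],Rt), "via",delta([.53,-.03,.24],Rt))
E
```

```text
9.3 dp_tool mm [ -0.103  -0.495 -92.199] turn deg [  0.008   0.017 -62.179] F_tool [-0.115 -1.467  1.066] M_tool [ 0.469 -0.206 -0.017] [ 0.515  0.338 -0.481  1.934  0.374  0.495 -0.825] 0.0567330848241539
yaw 0.9869739512234648
[  5.684 -26.385   1.44    0.39   -0.195  -0.039] via [  4.336 -12.991  -2.148   0.39   -0.195  -0.039]
```

View pics/look3.png

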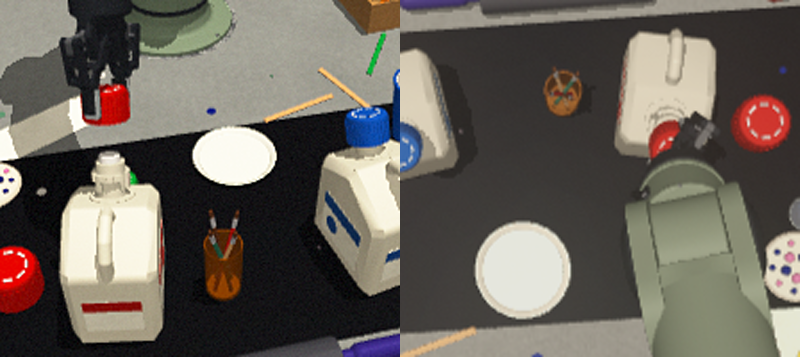

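The cap is in the gripper (scene crop (105,102)), the neck is bare and the jug is still in place. Next I'll carry the cap over to the dish and level it on the way.

play_rows(
  motion=[
    [1.5,-4,-1.5,0.08,-0.04,0,-0.2],
    [2.9,-8.5,-2,0.16,-0.08,-0.01,-0.2],
    [4.3,-13,-2.1,0.24,-0.12,-0.02,-0.2],
    [4.8,-17,-1.5,0.32,-0.16,-0.03,-0.2],
    [5.2,-21,-0.5,0.39,-0.195,-0.039,-0.2],
  ],
)

```text
clock: 9.9
position: [0.4823, 0.0234, 0.1951]
tool_rot: [-3.138, 0.002, 0.989]
force: [0.2, -0.2, -1.6]
grip_width: 0.0569
finger_force: 64.9
```

play_rows(
  motion=[
    [0.2,-2.5,0,0,0,0,-0.2],
    [0.2,-4,0,0,0,0,-0.2],
    [0.2,-4,0,0,0,0,-0.2],
    [0.2,-4,0,0,0,0,-0.2],
    [0.2,-4,0,0,0,0,-0.2],
  ],
)

```text
clock: 10.4
position: [0.4513, 0.0452, 0.1957]
tool_rot: [-3.141, 0.0, 0.987]
force: [-0.9, -0.2, -1.1]
grip_width: 0.0574
finger_force: 64.9
```

```bash
python3 t.py;python3 - <<'E'
from h import *
Rt=Ro.from_euler('xyz',[np.pi,0,.987]); print(observe()['position'],observe()['tool_rot'],delta([.4545,.0555,.03],Rt))
ims=[]
for n,(a,b,c,d) in(("scene",(110,230,270,404)),("top",(200,290,250,350))):
    p,D=viewer.grab_frame(n); ims.append(cv2.resize(p[a:b,c:d,::-1],(400,357),interpolation=2))
cv2.imwrite("pics/look4.png",np.hstack(ims))
E
```

```text
10.4 dp_tool mm [  50.906 -270.588  -18.187] turn deg [ 14.11  -22.233 -63.328] F_tool [-0.68  -0.577  1.133] M_tool [ 0.015 -0.007 -0.03 ] [ 0.246  0.347 -0.586  2.048  0.26   0.819 -1.076] 0.05735409216584295
[0.45128522 0.04519954 0.19573509] [-3.14059541e+00  4.17355295e-04  9.86586904e-01] [ 1.0430e+00 -2.8300e-01  1.6573e+01 -1.0000e-03  0.0000e+00 -0.0000e+00]
```

View pics/look4.png

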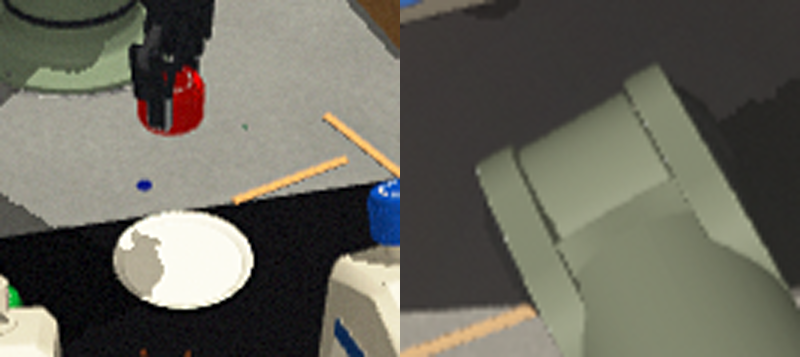

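The cap is level above the dish, so I'll lower it.

play_rows(
  motion=[
    [1,-0.3,3.5,0,0,0,-0.2],
    [1,-0.3,7,0,0,0,-0.2],
    [1,-0.3,10.5,0,0,0,-0.2],
    [1,-0.3,13.5,0,0,0,-0.2],
    [1,-0.3,16,0,0,0,-0.2],
  ],
)

```text
clock: 11.0
position: [0.4531, 0.0556, 0.0338]
tool_rot: [-3.139, 0.001, 0.987]
force: [0.8, -0.4, -0.9]
grip_width: 0.0569
finger_force: 65.0
```

play_rows(
  motion=[
    [0,0,0.5,0,0,0,-0.2],
    [0,0,0.9,0,0,0,-0.2],
    [0,0,1.3,0,0,0,-0.2],
    [0,0,1.6,0,0,0,-0.2],
    [0,0,1.6,0,0,0,-0.2],
  ],
)

```text
clock: 11.5
position: [0.4535, 0.0559, 0.0198]
tool_rot: [-3.14, 0.0, 0.988]
force: [-0.4, 0.0, -0.4]
grip_width: 0.0571
finger_force: 64.9
```

play_rows(
  motion=[
    [0,0,0.2,0,0,0,-0.2],
    [0,0,0.4,0,0,0,-0.2],
    [0,0,0.6,0,0,0,-0.2],
    [0,0,0.75,0,0,0,-0.2],
    [0,0,0.75,0,0,0,-0.2],
  ],
)

```text
clock: 12.0
position: [0.453, 0.056, 0.0117]
tool_rot: [-3.139, 0.001, 0.988]
force: [0.1, -0.6, -1.0]
grip_width: 0.0571
finger_force: 64.9
```

play_rows(
  motion=[
    [0,0,0.05,0,0,0,-0.2],
    [0,0,0.1,0,0,0,-0.2],
    [0,0,0.15,0,0,0,-0.2],
    [0,0,0.2,0,0,0,-0.2],
    [0,0,0.2,0,0,0,-0.2],
  ],
)

```text
clock: 12.5
position: [0.4531, 0.056, 0.0099]
tool_rot: [-3.14, 0.001, 0.988]
force: [0.4, 0.7, -0.3]
grip_width: 0.0568
finger_force: 64.9
```

play_rows(
  motion=[
    [0,0,0.05,0,0,0,-0.2],
    [0,0,0.1,0,0,0,-0.2],
    [0,0,0.15,0,0,0,-0.2],
    [0,0,0.15,0,0,0,-0.2],
    [0,0,0.15,0,0,0,-0.2],
  ],
)

```text
clock: 13.0
position: [0.4532, 0.056, 0.0096]
tool_rot: [-3.141, 0.001, 0.988]
force: [-9.3, -0.5, 41.3]
grip_width: 0.057
finger_force: 69.7
```

Contact made. I'll ease off and open gradually.

play_rows(
  motion=[
    [0,0,-0.07,0,0,0,-0.2],
    [0,0,-0.13,0,0,0,-0.2],
    [0,0,-0.13,0,0,0,0.4],
    [0,0,-0.13,0,0,0,0.5],
    [0,0,-0.13,0,0,0,0.65],
  ],
)

```text
clock: 13.5
position: [0.4532, 0.056, 0.0096]
tool_rot: [-3.139, 0.001, 0.988]
force: [-0.1, -0.3, 0.2]
grip_width: 0.0706
finger_force: 0.0
```

play_rows(
  motion=[
    [0,0,0,0,0,0,0.75],
    [0,0,0,0,0,0,0.75],
    [0,0,-1,0,0,0,0.75],
    [0,0,-3,0,0,0,0.75],
    [0,0,-5,0,0,0,0.75],
  ],
)

```text
clock: 14.0
position: [0.453, 0.056, 0.0608]
tool_rot: [-3.139, 0.001, 0.988]
force: [-0.1, 0.1, 0.2]
grip_width: 0.0749
finger_force: 0.0
```

play_rows(
  motion=[
    [0,0,-4,0,0,0,0.75],
    [0,0,-8,0,0,0,0.75],
    [0,0,-12,0,0,0,0.75],
    [0,0,-14,0,0,0,0.75],
    [0,0,-14,0,0,0,0.75],
  ],
)

```text
clock: 14.5
position: [0.4546, 0.056, 0.2029]
tool_rot: [3.14, -0.002, 0.988]
force: [-0.0, 0.1, -1.2]
grip_width: 0.0746
finger_force: 0.0
```

```bash
python3 - <<'E'
from h import *
p,D=viewer.grab_frame("scene"); cv2.imwrite("pics/look5.png",np.hstack([cv2.resize(p[110:310,200:424,::-1],(400,357),interpolation=2),cv2.resize(p[160:240,290:380,::-1],(400,357),interpolation=2)]))
X=cloud("scene",D); P=p.astype(int); m=np.zeros((400,640),bool); m[160:215,300:365]=1
r=X[m&(P[...,0]>110)&(P[...,1]<70)]; print(r.min(0),r.max(0),np.median(r,0))
E
```

```text
[ 0.42701741 -0.12024354  0.00640783] [1.31136481 0.0799688  0.84514579] [0.4704352  0.05063411 0.04034874]
```

View pics/look5.png

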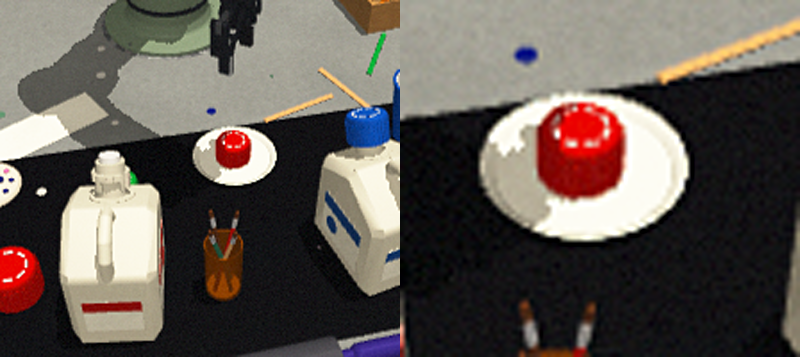

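The cap stands upright and centred in the dish (scene crop (580,150)). The jug hasn't moved and the gripper is clear.

```bash
python3 -c "
from workcell import bot
print(bot.job_done())"
```

```text
the job is handed in; nothing more can be done
None
```

The red cap is off the jug and standing upright near the centre of the white dish, with the jug still standing and, in the last picture, no visible shift; the job was handed in at about 14.5 s, but no verdict came back.

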